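# Change the food chopper's speed key

### The arm

A 7-joint arm with a two-finger parallel gripper is mounted at the origin on a cart in front of the work surface, level with it; the furniture and walls round the work are solid. World frame = base frame: x ahead of the robot, y to its left, z up, the work surface at z = 0. Lengths are in m, angles in degrees, forces in N, time in s.
With the tool pointing down it reaches from about 0.4 to 0.875 m from the base axis. Payload 6.5 kg.
Tool frame: the origin (TCP) lies midway between the tips of the shut fingers; the grasp point (between the pads) lies 19 mm behind it; z points along the fingers, y is the direction in which the jaws open and shut (so a half turn about z gives the same grasp; the last joint's range is limited). The gripper opens to 85 mm and grips with 20 to 120 N. Pads are 22 mm wide; open, the fingers measure 114 mm over their backs; the gripper's body (76 mm by 85 mm) begins 54 mm behind the grasp point. The pads swing forward as they close: fully open they stand 13 mm farther back than shut.
Start: joints at [59.863, 30.733, -0.252, 88.115, 0.149, 61.152, -4.079], TCP at [0.288, -0.582, 0.231] pointing down, gripper open.
Joint ranges: [-154.64, 154.64], [-21.42, 123.67], [-72.66, 72.17], [13.99, 137.28], [-74.86, 254.86], [10.95, 109.41], [-158.01, 158.01]. Speed limits (degrees/s): [136.94, 136.94, 180, 180, 180, 180, 180].

### API

Orientations are given as a 3x3 rotation matrix whose columns are the frame's x, y, z axes.
In Python, from plant import get_obs, snapshot, job_done, recognise, cut_out gives the robot as it stands.
- The arm moves only by the tool jog_arm, never from a script. Its argument "moves" is text: rows parted by semicolons, each of 7 numbers parted by spaces: the closure in counts, from 0 (fully open) to 255 (shut), then the shift along the tool's x, y, z in m, then the turn, a rotation vector about the tool's x, y, z in rad. In form: jaw x y z ax ay az; .... A call has 1 to 5 rows; each row shifts and turns the commanded pose from where the row before left it, along the tool's axes as they then stand; what a row does not reach is not made up. A row lasts 1/12 s, in which the tool goes at most 41.7 mm and 7.16 degrees, less where a joint would pass 70% of its speed; a pose out of reach is approached as far as the arm can. A call with a gripper value outside its range is refused whole. The fingers move at their own pace and stop on an object; "force" is the grip in N (left out, the last holds). Time passes only in rows, so rows that do not move let the fingers close. It gives the time, the measured TCP pose, the force and the opening at its end, in the units of the state.
- get_obs(): the state, without advancing time (a new reading comes with each control period).
- snapshot(name): name is "scene" or "top" or "wrist"; returns a dict with "image" (384x512x3 uint8, blue, green, red), "fx", "fy", "cx", "cy" (pixels), "view" (4x4, takes a point from world to camera coordinates); the wrist camera has in their place "hand_eye" (4x4, takes a point from camera to tool coordinates, whose origin is the TCP and whose axes are the flange's). Camera axes: x right, y down, z forward; pixel columns grow to the right and rows downward; lengths in m; the calibration is good to about 2 mm. A picture is of the moment at which its call begins: read the wrist's pose just before it. There is no depth.
- job_done(): hands the job in, once; it reports no verdict.
Trained networks look in the newest picture that a camera, given by its name, has taken for a name from the list of things; names that differ only in an ending like _2 or _b are one class to them, and where a whole thing is asked for, a point or a joint stands for the part that bears it (a point fixed in the world has none). Each returns a list of dicts, best first, with "score" (0 to 1); they miss things now and then, are a little off and sometimes report something else, mostly with a low value. They report only what shows in the picture. A call takes as long as a camera call.
- recognise(camera, query): "at" ([column, row] in pixels, amid what is visible of it).
- cut_out(camera, query): "mask" (384x512 bool, what is visible of it) and "at" ([column, row] in pixels, amid what is visible of it).
The state is a dict: "time": time; "qpos": joint angles; "qvel": joint speeds; "tau": joint torques, N m; "eef_pos": TCP position; "tool_rot": TCP orientation; "wrist_force": force on the tool from outside, world axes, zero at the start; "wrist_torque": the same for the moment, N m; "grip_width": finger opening in m.
Only numpy, scipy, OpenCV 4.12 (cv2) and the standard library are available. Lean on these libraries where they do the work, as an engineer would, in place of code of your own. Each camera call takes 0.05 s, during which the arm holds its last target. There are 200 camera calls.

### The job

The food chopper on the worktop is set to its fast speed: the black key is down. Set it to slow by pressing the green key until it stays down by itself and the black key pops up. Do not press the yellow key.

Things in the scene. Friction and masses are not known exactly. Their poses are not given: they have to be found in the camera images.
- green_key_top (a point): Centre of the flat top, 36 mm (x) by 30 mm (y), of the green key, the one to press; 74 mm above the worktop when up. It is one of three keys (green, black, yellow in any order, centres 56 mm apart) in a row on the grey front deck, 60 mm high, of a fixed white food chopper, 205 mm square. Axes: z up, y along the row, +x towards the bowl.
- green_key (a joint): How far the green key is down, in m: 0 up (start), about 0.0085 latched, 0.010 end stop. It moves straight down. Pressed to within 1 mm of its end stop and let go, it stays latched, and any other key that was down springs up; let go sooner, it springs back. It takes up to 3 N; the end stop is rigid.
- black_key (a joint): How far the black key is down, in m; same size, travel and action as the green key. It starts latched down (about 0.0085), its top then 5 mm above the deck.
- yellow_key (a joint): How far the yellow key is down, in m; same size, travel and action as the green key. It starts up. Behind the row stands the chopper's round clear bowl with a white lid: near side 46 mm from the key centres, top 110 mm above the worktop.

How it is judged:
By the outcome, as a careful person would: the job done as asked, in the order asked, and still so for the second after the job is handed in, with the robot touching nothing.
It also fails if it takes over 26 s, if anything falls off the work surface, if the arm or the gripper's body presses on something with over 40 N, if the wrist force passes 120 N, or if a joint passes its speed limit or range.

## Working session

There is one attempt and no reset: what is moved stays moved. The work goes in short steps, Python scripts to look and compute and a tool call to move; the robot and the scene stay as the last step left them, time stands still between calls to the robot, and variables do not carry over. Pictures are saved under pics/ and viewed, about 8 in all and at most 12, crops included, and the job is handed in when it is done.

Besides the shell and the picture viewer there is one more tool, called after "Call:" in YAML: its name, and indented under it one key for each argument. jog_arm: Moves the arm, as the interface text tells. Its arguments: {"type":"object","properties":{"moves":{"type":"string"},"force":{"type":"number"}},"required":["moves"]}

```bash
mkdir -p pics
cat > h.py <<'E'
import numpy as np, cv2
from plant import get_obs, snapshot, job_done, recognise, cut_out
def ray(s,px,o=None):
    d=np.array([(px[0]-s['cx'])/s['fx'],(px[1]-s['cy'])/s['fy'],1.])
    if 'view' in s: T=np.linalg.inv(s['view'])
    else:
        W=np.eye(4);W[:3,:3]=o['tool_rot'];W[:3,3]=o['eef_pos'];T=W@s['hand_eye']
    return T[:3,3],T[:3,:3]@d
def atz(s,px,z,o=None):
    c,d=ray(s,px,o);return c+d*(z-c[2])/d[2]
E
python3 - <<'E'
from h import *
np.set_printoptions(precision=4,suppress=True)
o=get_obs();print(o['time'],o['eef_pos'],o['tool_rot'],o['wrist_force'])
ims=[]
for n in("scene","top"):
    s=snapshot(n);ims.append(s['image'])
    for q,z in(("green_key_top",.074),("black_key",.065),("yellow_key",.074)):
        for r in recognise(n,q)[:2]:print(n,q,r['score'],r['at'],atz(s,r['at'],z))
cv2.imwrite('pics/a.png',cv2.resize(np.hstack(ims),(800,300)))
cv2.imwrite('pics/top.png',ims[1])
E
```

```text
0.0 [ 0.2881 -0.5819  0.2304] [[ 0.8961  0.4439 -0.0009]
 [ 0.4439 -0.8961  0.0015]
 [-0.0001 -0.0018 -1.    ]] [-0.0091 -0.3693 -0.0255]
scene green_key_top 0.51 [238.4, 232.4] [0.456  0.0024 0.074 ]
scene black_key 0.77 [214.7, 220.6] [0.4508 0.0688 0.065 ]
scene yellow_key 0.61 [253.5, 249.3] [ 0.4464 -0.0508  0.074 ]
top green_key_top 0.82 [271.2, 213.9] [0.4579 0.0167 0.074 ]
top black_key 0.64 [242.7, 212.9] [0.4607 0.0704 0.065 ]
top yellow_key 0.78 [306.1, 213.6] [ 0.4579 -0.0479  0.074 ]
```

View pics/a.png

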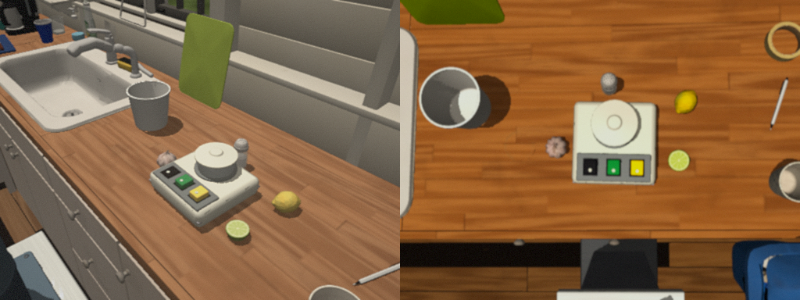

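View pics/top.png

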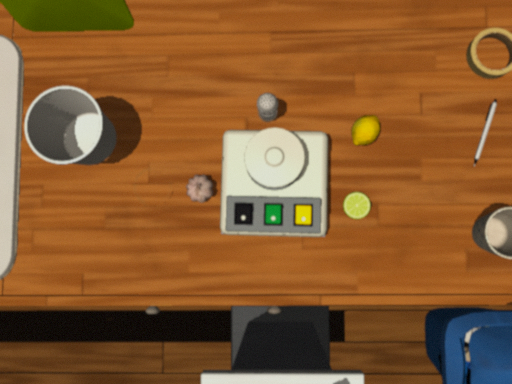

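Call:
jog_arm:
  moves: "255 0.026 -0.0286 0 0 0 0;255 0.026 -0.0286 0 0 0 0;255 0.026 -0.0286 0 0 0 0;255 0.026 -0.0286 0 0 0 0;255 0.026 -0.0286 0 0 0 0"
  force: 40

```text
time: 0.82
eef_pos: [0.3417, -0.3949, 0.2314]
tool_rot: [[0.896, 0.444, 0.0], [0.444, -0.896, -0.0], [0.0, 0.0, -1.0]]
wrist_force: [1.7, 0.3, -0.8]
grip_width: 0.0254
```

Call:
jog_arm:
  moves: "255 0.026 -0.0286 0 0 0 0;255 0.026 -0.0286 0 0 0 0;255 0.026 -0.0286 0 0 0 0;255 0.026 -0.0286 0 0 0 0;255 0.026 -0.0286 0 0 0 0"

```text
time: 1.23
eef_pos: [0.3947, -0.2091, 0.2316]
tool_rot: [[0.896, 0.444, 0.001], [0.444, -0.896, -0.001], [0.0, 0.001, -1.0]]
wrist_force: [0.9, 0.7, 0.6]
grip_width: 0.0002
```

Call:
jog_arm:
  moves: "255 0.026 -0.0286 0 0 0 0;255 0.026 -0.0286 0 0 0 0;255 0.026 -0.0286 0 0 0 0;255 0.026 -0.0286 0 0 0 0;255 0 0 0 0 0 -0.1"

```text
time: 1.65
eef_pos: [0.4391, -0.0541, 0.232]
tool_rot: [[0.844, 0.537, 0.003], [0.537, -0.844, 0.003], [0.004, -0.001, -1.0]]
wrist_force: [0.5, -0.1, -0.5]
grip_width: 0.0001
```

Call:
jog_arm:
  moves: "255 0 0 0 0 0 -0.11;255 0 0 0 0 0 -0.11;255 0 0 0 0 0 -0.11;255 0 0 0 0 0 -0.11;255 0 0 0 0 0 -0.11"

```text
time: 2.07
eef_pos: [0.437, -0.0622, 0.2314]
tool_rot: [[0.44, 0.898, 0.0], [0.898, -0.44, -0.0], [-0.0, 0.0, -1.0]]
wrist_force: [0.6, 0.5, 0.5]
grip_width: 0.0001
```

Call:
jog_arm:
  moves: "255 0 0 0 0 0 -0.11;255 0 0 0 0 0 -0.11;255 0 0 0 0 0 -0.11;255 0 0 0 0 0 -0.13;255 0 0 0 0 0 0"

```text
time: 2.48
eef_pos: [0.437, -0.0622, 0.2314]
tool_rot: [[0.002, 1.0, 0.0], [1.0, -0.002, -0.0], [-0.0, 0.0, -1.0]]
wrist_force: [-0.2, -0.1, 0.4]
grip_width: 0.0001
```

```bash
cat > m.py <<'E'
from h import *
import sys
np.set_printoptions(precision=4,suppress=True)
o=get_obs();print(o['time'],o['eef_pos'])
ims=[]
for n in("wrist","top","scene"):
    s=snapshot(n);ims.append(s['image'])
    for q,z in(("green_key_top",.074),("black_key",.065),("yellow_key",.074)):
        for r in cut_out(n,q)[:1]:
            m=r['mask'].astype(np.uint8)
            (c,w,a)=cv2.minAreaRect(cv2.findNonZero(m))
            print(n,q,round(r['score'],2),r['at'],m.sum(),atz(s,r['at'],z,o),'rect',c,w,a,atz(s,c,z,o))
cv2.imwrite(sys.argv[1],ims[0])
E
python3 m.py pics/w1.png
```

```text
2.4833 [ 0.437  -0.0622  0.2314]
wrist green_key_top 0.82 [274.1, 101.0] 965 [0.4585 0.0152 0.074 ] rect (272.9954528808594, 102.09502410888672) (33.105350494384766, 29.490392684936523) 2.7263107299804688 [0.4574 0.0141 0.074 ]
wrist black_key 0.98 [278.5, 44.5] 1130 [0.4624 0.0701 0.065 ] rect (275.1187744140625, 45.00566101074219) (35.816558837890625, 33.010215759277344) 2.726311206817627 [0.459  0.0696 0.065 ]
wrist yellow_key 0.72 [268.6, 154.7] 819 [ 0.4537 -0.0426  0.074 ] rect (270.0, 153.0) (26.0, 30.0) 90.0 [ 0.4552 -0.0406  0.074 ]
top green_key_top 0.63 [273.9, 212.1] 302 [0.4612 0.0117 0.074 ] rect (273.0, 214.0) (18.0, 16.0) 90.0 [0.4577 0.0134 0.074 ]
top black_key 0.52 [243.9, 213.5] 281 [0.4596 0.0681 0.065 ] rect (243.5, 212.5) (19.0, 15.0) 90.0 [0.4614 0.0689 0.065 ]
scene green_key_top 0.55 [236.2, 233.5] 285 [0.4509 0.0027 0.074 ] rect (235.5000457763672, 232.00001525878906) (17.677669525146484, 17.677669525146484) 45.0 [0.4527 0.0069 0.074 ]
scene black_key 0.71 [218.1, 215.6] 195 [0.4655 0.0771 0.065 ] rect (219.10003662109375, 219.20004272460938) (12.074766159057617, 18.782970428466797) 63.43495178222656 [0.4599 0.0666 0.065 ]
scene yellow_key 0.85 [251.3, 251.8] 301 [ 0.4392 -0.0531  0.074 ] rect (254.2154083251953, 247.376953125) (15.752409934997559, 22.078182220458984) 60.2551155090332 [ 0.4507 -0.0479  0.074 ]
```

View pics/w1.png

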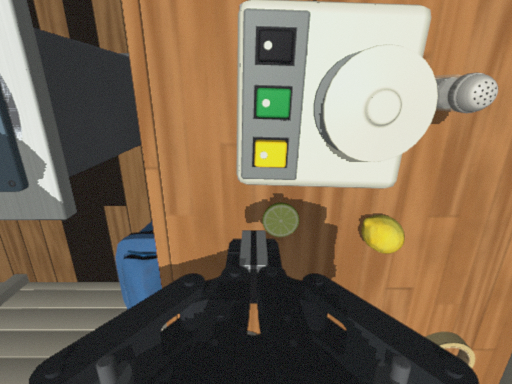

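Call:
jog_arm:
  moves: "255 0.038 0.01 0 0 0 0;255 0.038 0.0105 0 0 0 0;255 0 0 0.035 0 0 0;255 0 0 0.035 0 0 0;255 0 0 0 0 0 0"

```text
time: 3.5
eef_pos: [0.4539, 0.014, 0.1566]
tool_rot: [[0.004, 1.0, -0.009], [1.0, -0.004, 0.0], [0.0, -0.009, -1.0]]
wrist_force: [-1.7, -0.8, -0.8]
grip_width: -0.0
```

```bash
python3 m.py pics/w2.png
```

```text
3.5 [0.4539 0.014  0.1566]
wrist green_key_top 0.6 [264.7, 128.2] 1448 [0.462  0.0719 0.074 ] rect (261.07720947265625, 129.2612762451172) (41.80274200439453, 35.73738479614258) 1.9749339818954468 [0.4591 0.0711 0.074 ]
wrist black_key 0.83 [262.7, 127.4] 1409 [0.4606 0.0715 0.065 ] rect (261.5, 129.5) (35.0, 41.0) 90.0 [0.4596 0.0698 0.065 ]
scene black_key 0.64 [219.1, 217.7] 181 [0.4629 0.0704 0.065 ] rect (218.7773895263672, 219.51028442382812) (10.84163761138916, 19.034934997558594) 65.55604553222656 [0.4589 0.0663 0.065 ]
scene yellow_key 0.54 [256.0, 248.8] 338 [ 0.4505 -0.0527  0.074 ] rect (254.6999969482422, 247.39999389648438) (16.546903610229492, 23.255107879638672) 63.43495178222656 [ 0.4513 -0.0485  0.074 ]
```

View pics/w2.png

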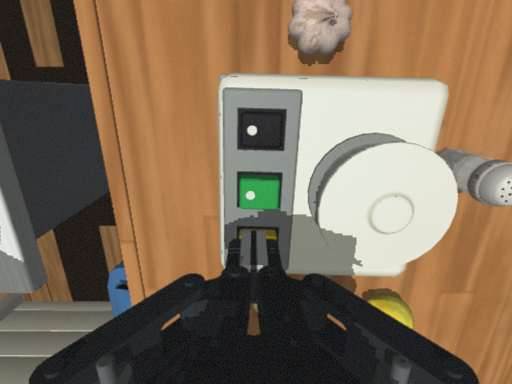

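Run:
```python
from h import *
o=get_obs();print(o['time'],o['eef_pos'],o['tool_rot'].round(4) if hasattr(o['tool_rot'],'round') else o['tool_rot'],o['wrist_force'],o['qpos'])
s=snapshot("wrist");print(atz(s,(260,191),.074,o))
```

```text
4.1 [0.45812621 0.0136028  0.16172054] [[ 6.3e-03  1.0e+00  8.0e-04]
 [ 1.0e+00 -6.3e-03 -1.0e-04]
 [-1.0e-04  8.0e-04 -1.0e+00]] [ 0.17334082 -0.54495359 -0.35170705] [ 15.23055991  20.29819277 -26.71136807 118.51841963  13.01859274
  43.8995793  -19.84724243]
[0.46357022 0.01484495 0.074     ]
```

Call:
jog_arm:
  moves: "255 0 0 0.02 0 0 0;255 0 0 0.02 0 0 0;255 0 0 0.02 0 0 0;255 0 0 0 0 0 0;255 0 0 0 0 0 0"

```text
time: 4.57
eef_pos: [0.4572, 0.0139, 0.101]
tool_rot: [[0.006, 1.0, -0.002], [1.0, -0.006, 0.0], [0.0, -0.002, -1.0]]
wrist_force: [-0.1, -0.4, -1.0]
grip_width: -0.0001
```

Call:
jog_arm:
  moves: "255 0 0 0.012 0 0 0;255 0 0 0.012 0 0 0;255 0 0 0.003 0 0 0;255 0 0 0.002 0 0 0;255 0 0 0 0 0 0"

```text
time: 4.98
eef_pos: [0.4582, 0.0138, 0.073]
tool_rot: [[0.006, 1.0, 0.0], [1.0, -0.006, -0.0], [-0.0, 0.0, -1.0]]
wrist_force: [-1.4, 0.3, 1.3]
grip_width: 0.0001
```

Call:
jog_arm:
  moves: "255 0 0 0.002 0 0 0;255 0 0 0.002 0 0 0;255 0 0 0.002 0 0 0;255 0 0 0 0 0 0;255 0 0 0 0 0 0"

```text
time: 5.4
eef_pos: [0.4583, 0.0138, 0.0664]
tool_rot: [[0.006, 1.0, 0.001], [1.0, -0.006, 0.0], [0.0, 0.001, -1.0]]
wrist_force: [0.2, -1.0, 1.0]
grip_width: -0.0002
```

Call:
jog_arm:
  moves: "255 0 0 0.001 0 0 0;255 0 0 0.001 0 0 0;255 0 0 0.0005 0 0 0;255 0 0 0 0 0 0;255 0 0 0 0 0 0"

```text
time: 5.82
eef_pos: [0.4584, 0.0138, 0.064]
tool_rot: [[0.006, 1.0, 0.001], [1.0, -0.006, -0.0], [-0.0, 0.001, -1.0]]
wrist_force: [0.2, 0.7, 4.9]
grip_width: 0.0001
```

Call:
jog_arm:
  moves: "255 0 0 0.0005 0 0 0;255 0 0 0.0005 0 0 0;255 0 0 0 0 0 0;255 0 0 0 0 0 0"

```text
time: 6.15
eef_pos: [0.4584, 0.0138, 0.0638]
tool_rot: [[0.006, 1.0, 0.001], [1.0, -0.006, -0.001], [-0.001, 0.001, -1.0]]
wrist_force: [-3.7, -0.6, 17.2]
grip_width: -0.0003
```

Call:
jog_arm:
  moves: "255 0 0 -0.01 0 0 0;255 0 0 -0.03 0 0 0;255 0 0 -0.04 0 0 0;255 0 0 -0.04 0 0 0;255 0 0 -0.04 0 0 0"

```text
time: 6.57
eef_pos: [0.4569, 0.0139, 0.2244]
tool_rot: [[0.005, 1.0, -0.002], [1.0, -0.005, 0.0], [0.0, -0.002, -1.0]]
wrist_force: [1.2, -2.0, 0.3]
grip_width: -0.0001
```

Call:
jog_arm:
  moves: "255 -0.035 0 0 0 0 0;255 -0.035 0 0 0 0 0;255 0 0 0 0 0 0;255 0 0 0 0 0 0;255 0 0 0 0 0 0"

```text
time: 6.98
eef_pos: [0.457, -0.0559, 0.2226]
tool_rot: [[0.006, 1.0, -0.001], [1.0, -0.006, 0.001], [0.001, -0.001, -1.0]]
wrist_force: [0.4, 0.3, -0.3]
grip_width: 0.0002
```

```bash
python3 m.py pics/w3.png
python3 - <<'E'
from h import *
a=cv2.imread('pics/w1.png')[0:190,230:310];b=cv2.imread('pics/w3.png')[0:230,200:320]
s=snapshot("scene")['image'][195:270,180:290]
f=lambda i:cv2.resize(i,(int(i.shape[1]*560/i.shape[0]),560),interpolation=cv2.INTER_CUBIC)
cv2.imwrite('pics/c.png',np.hstack([f(a),f(b)])); cv2.imwrite('pics/s.png',cv2.resize(s,None,fx=6,fy=6,interpolation=cv2.INTER_CUBIC))
E
```

```text
6.9833 [ 0.457  -0.0559  0.2226]
wrist green_key_top 0.68 [252.6, 107.5] 923 [0.456  0.0155 0.074 ] rect (254.15211486816406, 108.45761108398438) (33.508140563964844, 28.364566802978516) 2.8624050617218018 [0.4576 0.0145 0.074 ]
wrist black_key 0.89 [257.3, 48.7] 1233 [0.4611 0.0715 0.065 ] rect (256.0, 50.0) (34.0, 36.0) 90.0 [0.4598 0.0703 0.065 ]
wrist yellow_key 0.82 [252.7, 162.4] 821 [ 0.4556 -0.0428  0.074 ] rect (252.5, 160.5) (27.0, 31.0) 90.0 [ 0.4554 -0.0407  0.074 ]
top green_key_top 0.81 [272.6, 216.1] 300 [0.4538 0.0142 0.074 ] rect (273.0, 213.5) (19.0, 16.0) 90.0 [0.4586 0.0134 0.074 ]
top black_key 0.53 [244.2, 214.4] 310 [0.4579 0.0676 0.065 ] rect (243.0, 213.5) (19.0, 16.0) 90.0 [0.4596 0.0698 0.065 ]
scene green_key_top 0.47 [237.9, 233.1] 179 [0.454  0.0015 0.074 ] rect (236.1000213623047, 233.20004272460938) (11.180339813232422, 17.88854217529297) 63.43495178222656 [0.4513 0.0035 0.074 ]
scene black_key 0.72 [218.5, 215.4] 285 [0.4665 0.077  0.065 ] rect (218.09999084472656, 217.69998168945312) (14.758049964904785, 21.913469314575195) 63.43495178222656 [0.4614 0.0717 0.065 ]
scene yellow_key 0.7 [253.4, 248.9] 325 [ 0.4469 -0.0499  0.074 ] rect (254.5, 247.50003051757812) (18.384777069091797, 19.798988342285156) 45.0 [ 0.4508 -0.0484  0.074 ]
```

View pics/c.png

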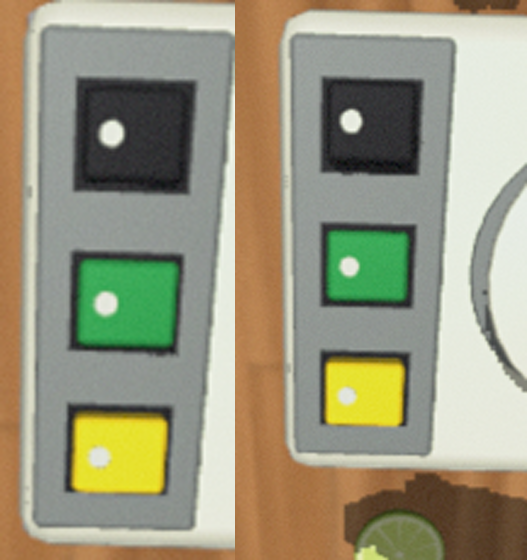

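View pics/s.png

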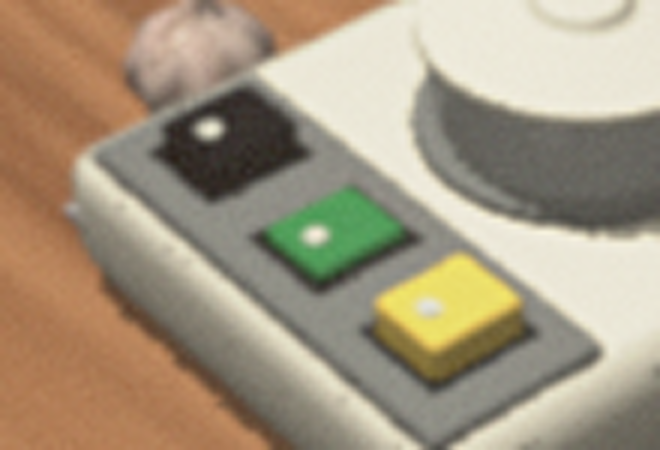

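The scene crop shows the green key low (crop about 335,232) with hardly any side face. The black key now stands proud of its slot (about 230,140), and the yellow key is still up (about 450,315). The wrist crops agree: the green key now sits evenly in its slot, and the black key has shifted as it would when raised.

```bash
python3 -c "
from plant import *
print(get_obs()['wrist_force']);print(job_done())"
```

```text
[0.13537372 0.17950253 0.13282625]
the job is handed in; nothing more can be done
None
```

The chopper is now set to slow: the green key stays down by itself and the black key has popped up. I pressed the green key with the closed fingers at about (0.458, 0.014), then lifted the arm clear and handed the job in. That was at about 7.5 s on the robot's clock, against the 26 s limit.

- **Press:** the fingers reached 0.064 m, where the end stop should be. The force then rose to about 17 N, which confirms the key reached its stop.
- **After letting go:** the scene picture shows green low, black raised and yellow still up. The wrist picture agrees with this for green and black. The yellow key was not touched.
- **At hand-in:** the wrist force was close to zero and the gripper was clear, about 0.22 m above the worktop.
- **Disagreement:** the scene camera put the green key about 1 cm off in y from the wrist and top cameras. I used the wrist and top values, which agreed with each other and with the 56 mm key spacing.

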